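# Unstack the casting rings onto their firing saucers

### The job

The four casting rings stand stacked on the bench, ready for burn-out: take the stack apart and stand each ring upright and flat on the floor of the saucer of its own size, the largest ring in the largest saucer and so on down to the smallest. The investment is brittle, so do not drop a ring or tip one over, and leave the dropper bottle and the little glass cup where they stand.

Things in the scene. Friction and masses are not known exactly. Their poses are not given: they have to be found in the camera images.
- ring_xl: largest casting ring: upright solid cylinder, steel sleeve filled to the top with off-white investment, diameter 66 mm, height 44 mm, about 300 g. Origin at the centre of its underside, z up along its axis. At the start all four rings stand in one stack on the table, roughly centred on one another, the largest at the bottom, each smaller one on the next larger.
- ring_l: second-largest casting ring: upright solid cylinder, steel sleeve filled to the top with off-white investment, diameter 54 mm, height 42 mm, about 200 g. Origin at the centre of its underside, z up along its axis. At the start all four rings stand in one stack on the table, roughly centred on one another, the largest at the bottom, each smaller one on the next larger.
- ring_m: second-smallest casting ring: upright solid cylinder, steel sleeve filled to the top with off-white investment, diameter 42 mm, height 40 mm, about 120 g. Origin at the centre of its underside, z up along its axis. At the start all four rings stand in one stack on the table, roughly centred on one another, the largest at the bottom, each smaller one on the next larger.
- ring_s: smallest casting ring: upright solid cylinder, steel sleeve filled to the top with off-white investment, diameter 30 mm, height 38 mm, about 60 g. Origin at the centre of its underside, z up along its axis. At the start all four rings stand in one stack on the table, roughly centred on one another, the largest at the bottom, each smaller one on the next larger.
- saucer_xl: largest firing saucer, for the largest ring: round dish with a reddish-brown fireclay lip and a grey floor, fixed to the bench, outside diameter 90 mm, inside diameter 82 mm (8 mm of room all round the ring), flat floor 4 mm above the table, lip 5 mm above that floor (9 mm above the table). Origin at the centre of its underside, on the table.
- saucer_l: second-largest firing saucer, for the second-largest ring: round dish with a reddish-brown fireclay lip and a grey floor, fixed to the bench, outside diameter 78 mm, inside diameter 70 mm (8 mm of room all round the ring), flat floor 4 mm above the table, lip 5 mm above that floor (9 mm above the table). Origin at the centre of its underside, on the table.
- saucer_m: second-smallest firing saucer, for the second-smallest ring: round dish with a reddish-brown fireclay lip and a grey floor, fixed to the bench, outside diameter 66 mm, inside diameter 58 mm (8 mm of room all round the ring), flat floor 4 mm above the table, lip 5 mm above that floor (9 mm above the table). Origin at the centre of its underside, on the table.
- saucer_s: smallest firing saucer, for the smallest ring: round dish with a reddish-brown fireclay lip and a grey floor, fixed to the bench, outside diameter 54 mm, inside diameter 46 mm (8 mm of room all round the ring), flat floor 4 mm above the table, lip 5 mm above that floor (9 mm above the table). Origin at the centre of its underside, on the table.
- dropper: bystander: small upright amber glass dropper bottle with a black cap, diameter 28 mm, height 62 mm, loose. Origin at the centre of its underside.
- dappen: bystander: small open greenish glass cup, rim diameter 40 mm, height 24 mm, loose. Origin at the centre of its underside.
Things that resemble listed ones, but are neither listed nor needed, are in the scene too. Leave any blue look-alike of the saucer_l alone. What is shaped like the ring_l but blue is not meant.

How it is judged:
At the end, for the whole second after the job is handed in: Each of the four rings stands upright (within 0.08 rad) and at rest on the floor of the saucer of its own size: within 10 mm of the saucer's centre, its underside 1 to 6.5 mm above the saucer's underside (the floor is at 4 mm) (horizontal distance between ring_xl and saucer_xl below 0.01 m and z of ring_xl in the frame of saucer_xl between 0.001 and 0.0065 m and angle between each of ring_xl, ring_l, ring_m, ring_s's own z axis and vertical below 0.08 rad and linear speed of each of ring_xl, ring_l, ring_m, ring_s below 0.02 m/s and horizontal distance between ring_l and saucer_l below 0.01 m and z of ring_l in the frame of saucer_l between 0.001 and 0.0065 m and horizontal distance between ring_m and saucer_m below 0.01 m and z of ring_m in the frame of saucer_m between 0.001 and 0.0065 m and horizontal distance between ring_s and saucer_s below 0.01 m and z of ring_s in the frame of saucer_s between 0.001 and 0.0065 m); the robot touches nothing.
It fails at once if a ring falls or is dropped (moves faster than 0.6 m/s out of the fingers) ((linear speed of ring_xl above 0.6 m/s and contact force between ring_xl and the fingers below 0.1 N) or (linear speed of ring_l above 0.6 m/s and contact force between ring_l and the fingers below 0.1 N) or (linear speed of ring_m above 0.6 m/s and contact force between ring_m and the fingers below 0.1 N) or (linear speed of ring_s above 0.6 m/s and contact force between ring_s and the fingers below 0.1 N)).
It fails at once if a ring is tipped by more than 0.6 rad (angle between any of ring_xl, ring_l, ring_m, ring_s's own z axis and vertical above 0.6 rad).
It fails at once if the dropper bottle is pushed more than 30 mm or tipped over (distance of dropper from where it was at the start of the episode above 0.03 m or angle between dropper's own z axis and vertical above 0.6 rad).
It fails at once if the glass cup is pushed more than 30 mm or tipped over (distance of dappen from where it was at the start of the episode above 0.03 m or angle between dappen's own z axis and vertical above 0.6 rad).
It also fails if it takes over 109 s, if anything falls off the work surface, if the arm or the gripper's body presses on something with over 40 N, if the wrist force passes 120 N, or if a joint passes its speed limit or range.

### The arm

A 6-joint arm with a two-finger parallel gripper is mounted at the origin on the work surface. World frame = base frame: x ahead of the robot, y to its left, z up, the work surface at z = 0. Lengths are in m, angles in rad, forces in N, time in s.
With the tool pointing down it reaches from about 0.25 to 0.775 m from the base axis. Payload 4 kg.
Tool frame: the origin (TCP) lies midway between the tips of the shut fingers; the grasp point (between the pads) lies 19 mm behind it; z points along the fingers, y is the line along which they close (so a half turn about z gives the same grasp; the last joint's range is limited). The gripper opens to 94 mm and grips with 3 to 60 N. Pads are 16 mm wide; open, the fingers measure 119 mm over their backs; the gripper's body (75 mm by 177 mm) begins 78 mm behind the grasp point.
Start: joints at [1.202, 0.087, 1.371, -0, 1.684, -0.103], TCP at [0.144, 0.531, 0.206] pointing down, gripper open.
Joint ranges: [-3.1, 3.1], [-0.76, 2.03], [0.27, 2.55], [-1.08, 4.22], [0.17, 2.65], [-2.57, 2.57]. Speed limits (rad/s): [2.79, 2.79, 3.14, 3.14, 3.14, 3.14].

### API

Orientations are given as [roll, pitch, yaw] about the fixed x, y, z axes, in that order (R = Rz(yaw) Ry(pitch) Rx(roll)).
In Python, from bench import sensors, eyes, job gives the robot as it stands.
- The arm moves only by the tool arm_command, never from a script. Its argument "series" is a list of rows, each a list of 7 numbers: the opening, from 0 (shut) to 1 (fully open), then the shift along the tool's x, y, z in cm, then the turn, a rotation vector about the tool's x, y, z in rad. In form: [[fingers, dx, dy, dz, wx, wy, wz], ...]. A call has 1 to 20 rows; each row shifts and turns the commanded pose from where the row before left it, along the tool's axes as they then stand; what a row does not reach is not made up. A row lasts 1/10 s, in which the tool goes at most 50 mm and 8.59 degrees, less where a joint would pass 70% of its speed; a pose out of reach is approached as far as the arm can. A call with a gripper value outside its range is refused whole. The fingers move at their own pace and stop on an object; the grip force is fixed at half the most. Time passes only in rows, so rows that do not move let the fingers close. It gives the time, the measured TCP pose, the force and the opening at its end, in the units of the state.
- sensors.get_obs(): the state, without advancing time (a new reading comes with each control period).
- eyes.snapshot(name): name is "side" or "top"; returns the picture (420x560x3 uint8, blue, green, red); there is no depth.
- eyes.get_calibration(name): a dict with "mtx" (3x3 intrinsics, pixels), "k1" (the pictures are not rectified: a ray, as slopes to the right and down, at radius r is drawn at 1 + k1 r^2 times it, then the intrinsics apply), "R" (3x3) and "t" (3): a world point X has camera coordinates R X + t. Camera axes: x right, y down, z forward; pixel columns grow to the right and rows downward; lengths in m; the calibration is good to about 2 mm. A picture is of the moment at which its call begins. get_calibration takes no time and is no camera call.
- job.close_job(): hands the job in, once; it reports no verdict.
The state is a dict: "time": time; "joint_positions": joint angles; "qvel": joint speeds; "joint_torque": joint torques, N m; "tool_pos": TCP position; "ee_rot": TCP orientation; "wrist_force": force on the tool from outside, world axes, zero at the start; "wrist_torque": the same for the moment, N m; "width": finger opening in m.
Only numpy, scipy, OpenCV 4.12 (cv2) and the standard library are available. Lean on these libraries where they do the work, as an engineer would, in place of code of your own. Each camera call takes 0.05 s, during which the arm holds its last target. There are 200 camera calls.

## Working session

There is one attempt and no reset: what is moved stays moved. The work goes in short steps, Python scripts to look and compute and a tool call to move; the robot and the scene stay as the last step left them, time stands still between calls to the robot, and variables do not carry over. Pictures are saved under pics/ and viewed, on a budget of 14 in all, crops included, one or two more only if the job needs it, and the job is handed in when it is done.

Besides the shell and the picture viewer there is one more tool, called after ">>>" by a JSON object that holds its "fn" and its "kwargs". arm_command: Moves the arm, as the interface text tells. Its arguments: {"type":"object","properties":{"series":{"type":"array","items":{"type":"array","items":{"type":"number"}}}},"required":["series"]}

```bash
ls; mkdir -p pics; python3 - <<'E'
from bench import sensors, eyes
import cv2
for n in("top","side"):
    im=eyes.snapshot(n); cv2.imwrite(f"pics/{n}0.png",im); print({k:(v if not hasattr(v,'tolist') else v.tolist()) for k,v in eyes.get_calibration(n).items()})
print(sensors.get_obs())
E
```

```text
pics
{'mtx': [[424.74989842899043, 0.0, 283.99851096221636], [0.0, 424.74989842899043, 203.21559870814986], [0.0, 0.0, 1.0]], 'k1': -0.07177861892595862, 'R': [[-0.001600381822670638, -0.9999779728421154, 0.006441475653551229], [-0.9919845235444492, 0.0007736451177121391, -0.12635705964260194], [0.12634929293950908, -0.006592063698529293, -0.9919639110723135]], 't': [0.012568371146722908, 0.5077749118542033, 0.9408986690246812]}
{'mtx': [[514.7405625730798, 0.0, 270.01552534554935], [0.0, 514.7405625730798, 204.42628158865722], [0.0, 0.0, 1.0]], 'k1': -0.09204307345022736, 'R': [[-0.8963814850880196, -0.44328334268316805, -0.00033360310727149136], [-0.2876511825637766, 0.5822435678773507, -0.7604270016478332], [0.3372788614204231, -0.6815367237098012, -0.649423331790484]], 't': [0.47246886069723354, 0.23409846094063466, 0.9261352031084674]}
{'time': 0.1, 'joint_positions': array([ 1.20188774e+00,  8.79056294e-02,  1.37206468e+00, -2.16542516e-05,
        1.68362401e+00, -1.03093760e-01]), 'qvel': array([-1.98504286e-03, -1.31057267e-03, -2.16089603e-03,  8.56285334e-04,
        3.86042576e-05, -1.96704200e-03]), 'joint_torque': array([ 1.90663610e-03, -3.41251945e+01, -3.03302193e+01,  7.20031606e-02,
        3.04565567e-02, -8.82922177e-05]), 'tool_pos': array([0.14431339, 0.53022154, 0.20442733]), 'ee_rot': array([-3.13959940e+00, -1.84586214e-04,  2.87577522e+00]), 'wrist_force': array([ 0.23051986,  0.30818036, -0.03883708]), 'wrist_torque': array([ 0.01674124, -0.00162937,  0.02828145]), 'width': 0.09385143910048731}
```

View pics/top0.png

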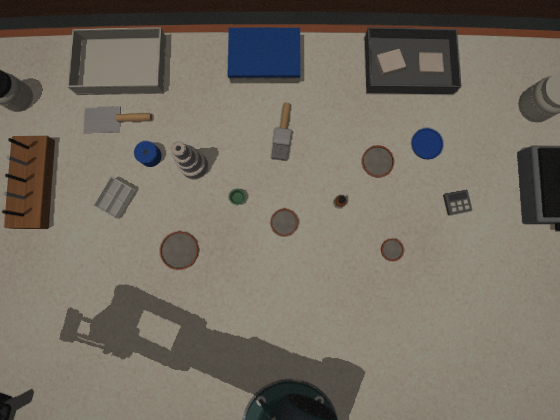

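View pics/side0.png

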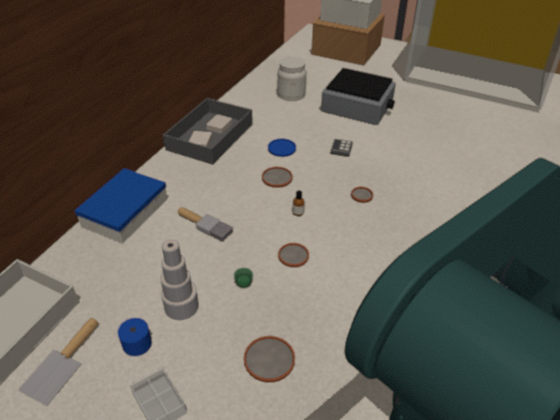

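Top view: red-brown saucers are at (180,250), (378,161), (284,222) and (392,249), and the stack is at about (182,148)–(193,165). The cup is at (237,197) and the dropper at (341,201).
Things that could be mistaken:
- **Rings:** the stack at (188,160) or the blue cylinder at (147,153). I choose the steel/off-white stack.
- **Saucer_l:** red-lipped at (378,161) or the blue disc at (427,143). I choose the red-lipped one.

Next I measure and check with a close crop.

```bash
cat > h.py <<'E'
import cv2, numpy as np
from bench import sensors, eyes
C={n:eyes.get_calibration(n) for n in("top","side")}
def ray(n,p):
    c=C[n];K=np.array(c["mtx"]);d=np.array([c["k1"],0,0,0.])
    u=cv2.undistortPoints(np.float64(p).reshape(-1,1,2),K,d).reshape(-1,2)
    R=np.array(c["R"]);t=np.array(c["t"])
    return -R.T@t, np.c_[u,np.ones(len(u))]@R
def onplane(n,p,z):
    o,D=ray(n,p); return (o+D*((z-o[2])/D[:,2])[:,None])[:,:2]
def proj(n,X):
    c=C[n];R=np.array(c["R"])
    return cv2.projectPoints(np.float64(X).reshape(-1,1,3),cv2.Rodrigues(R)[0],np.array(c["t"]),np.array(c["mtx"]),np.array([c["k1"],0,0,0.]))[0].reshape(-1,2)
def circ(P):
    A=np.c_[2*P,np.ones(len(P))];s=np.linalg.lstsq(A,(P**2).sum(1),rcond=None)[0]
    return s[:2],np.sqrt(s[2]+s[:2]@s[:2])
E
python3 - <<'E'
from h import *
for n in C:
    im=cv2.imread(f"pics/{n}0.png"); hsv=cv2.cvtColor(im,cv2.COLOR_BGR2HSV)
    m=cv2.inRange(hsv,(0,70,40),(14,255,255))
    m=cv2.morphologyEx(m,cv2.MORPH_CLOSE,np.ones((3,3)))
    for c in cv2.findContours(m,cv2.RETR_EXTERNAL,cv2.CHAIN_APPROX_NONE)[0]:
        h=cv2.convexHull(c)
        if 200<cv2.contourArea(h)<4000:
            q,r=circ(onplane(n,c.reshape(-1,2),.009)); print(n,"red",c.mean(0).round(),q.round(4),r.round(4))
t=cv2.imread("pics/top0.png");s=cv2.imread("pics/side0.png")
a=cv2.resize(t[125:195,130:230],None,fx=5.6,fy=5.6,interpolation=2)
b=cv2.resize(s[230:330,105:205],None,fx=3.92,fy=3.92,interpolation=2)
b=cv2.resize(s[230:330,140:205],None,fx=3.92,fy=3.92,interpolation=2)
cv2.imwrite("pics/crop.png",cv2.hconcat([a,b])[:,:800])
E
```

```text
top red [[392. 249.]] [ 0.4022 -0.24  ] 0.0261
top red [[179. 250.]] [0.4013 0.257 ] 0.0441
top red [[284. 222.]] [0.4663 0.0121] 0.032
top red [[378. 161.]] [ 0.6132 -0.2124] 0.0383
top red [[367.   4.]] [ 1.0384 -0.1957] 0.0455
top red [[286.   5.]] [1.031  0.0051] 0.04
top red [[216.   5.]] [0.9865 0.1855] 0.0619
side red [[269. 359.]] [0.4003 0.2603] 0.0446
side red [[293. 254.]] [0.4653 0.0168] 0.0329
side red [[362. 194.]] [ 0.4009 -0.2348] 0.0278
side red [[277. 177.]] [ 0.611  -0.2068] 0.0393
side red [[408.  19.]] [ 0.6404 -1.4204] 0.1634
```

View pics/crop.png

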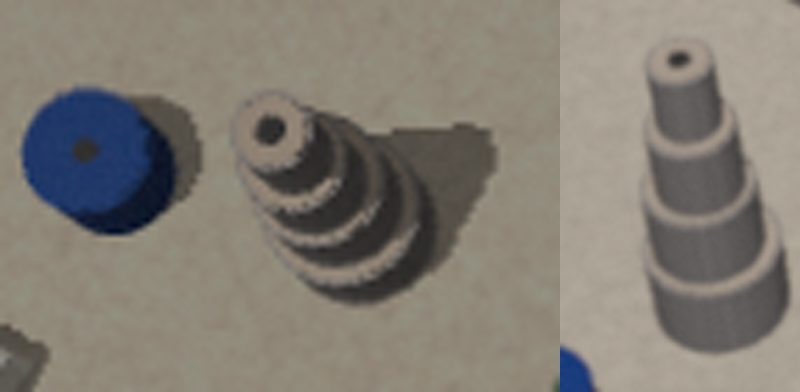

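The crop shows the four off-white/steel rings stacked, with the top-ring hole at top px (178.0,148.2) and side px (170.6,245.1). The blue decoy cylinder stands about 33 px to the left.

```bash
python3 - <<'E'
from h import *
print("S top",onplane("top",[[178.04,148.2]],.164),onplane("side",[[170.6,245.05]],.164))
print("blue",onplane("top",[[145.2,152.1]],.042))
print("cup",onplane("top",[[237,197]],.024),onplane("side",[[244,277]],.02),"dropper",onplane("top",[[341,200]],.05))
# two-view triangulation of the S hole
o1,d1=ray("top",[[178.04,148.2]]);o2,d2=ray("side",[[170.6,245.05]])
s=np.linalg.lstsq(np.c_[d1[0],-d2[0]],o2-o1,rcond=None)[0];print(o1+s[0]*d1[0],o2+s[1]*d2[0])
E
```

```text
S top [[0.60317579 0.22666564]] [[0.60211965 0.22766641]]
blue [[0.62627061 0.33368411]]
cup [[0.5234205  0.12069112]] [[0.52177986 0.12538418]] dropper [[ 0.51273004 -0.11650946]]
[0.60344839 0.2269257  0.16295944] [0.60295895 0.22672204 0.16278032]
```

>>> {"fn": "arm_command", "kwargs": {"series": [[1,0,0,-3,0,0,0.145],[1,0,0,-3,0,0,0.145],[1,0,0,-3,0,0,0.145],[1,0,0,0,0,0,0.145],[1,0,0,0,0,0,0.145],[1,0,0,0,0,0,0.145],[1,0,0,0,0,0,0.145],[1,0,0,0,0,0,0.145],[1,0,0,0,0,0,0.145],[1,0,0,0,0,0,0],[1,0,0,0,0,0,0]]}}

```text
time: 1.2
tool_pos: [0.1444, 0.5306, 0.2951]
ee_rot: [-3.141, 0.001, 1.574]
wrist_force: [-0.5, 0.4, -0.2]
width: 0.0936
```

>>> {"fn": "arm_command", "kwargs": {"series": [[1,-2.17,3.28,0,0,0,0],[1,-2.17,3.28,0,0,0,0],[1,-2.17,3.28,0,0,0,0],[1,-2.17,3.28,0,0,0,0],[1,-2.17,3.28,0,0,0,0],[1,-2.17,3.28,0,0,0,0],[1,-2.17,3.28,0,0,0,0],[1,-2.17,3.28,0,0,0,0],[1,-2.17,3.28,0,0,0,0],[1,-2.17,3.28,0,0,0,0],[1,-2.17,3.28,0,0,0,0],[1,-2.17,3.28,0,0,0,0],[1,-2.17,3.28,0,0,0,0],[1,-2.17,3.28,0,0,0,0],[1,0,0,0,0,0,0],[1,0,0,0,0,0,0],[1,0,0,0,0,0,0]]}}

```text
time: 2.9
tool_pos: [0.603, 0.2276, 0.2957]
ee_rot: [-3.141, -0.001, 1.573]
wrist_force: [0.1, -0.1, -0.4]
width: 0.0943
```

>>> {"fn": "arm_command", "kwargs": {"series": [[1,0,0,3,0,0,0],[1,0,0,3,0,0,0],[1,0,0,3,0,0,0],[1,0,0,2,0,0,0],[1,0,0,2,0,0,0],[1,0,0,1.5,0,0,0],[1,0,0,1.1,0,0,0],[1,0,0,0,0,0,0],[1,0,0,0,0,0,0]]}}

```text
time: 3.8
tool_pos: [0.6038, 0.2273, 0.1403]
ee_rot: [3.14, -0.0, 1.571]
wrist_force: [0.6, 0.0, -0.2]
width: 0.0938
```

```bash
python3 - <<'E'
from h import *
s=eyes.snapshot("side");t=eyes.snapshot("top")
a=cv2.resize(t[100:200,120:240],(480,400),interpolation=2);b=cv2.resize(s[200:325,120:220],(320,400),interpolation=2)
cv2.imwrite("pics/g1.png",cv2.hconcat([a,b]))
E
```

```text
(no output)
```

View pics/g1.png

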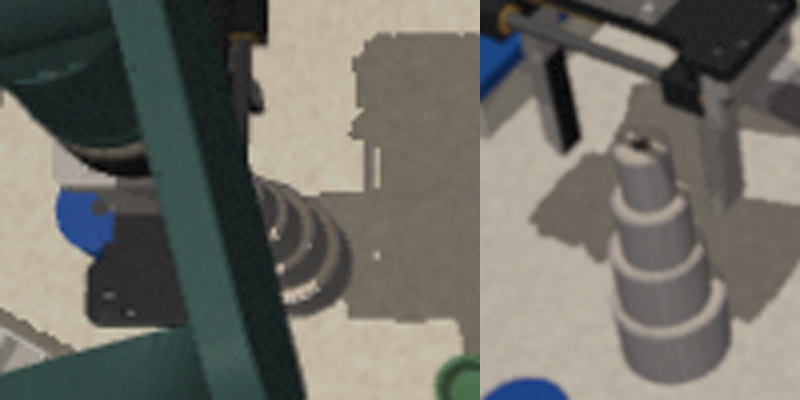

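The side crop shows the fingertips at (565,145) and (725,205), straddling the smallest ring centred at about (643,170). Closing.

>>> {"fn": "arm_command", "kwargs": {"series": [[0.7,0,0,0,0,0,0],[0.5,0,0,0,0,0,0],[0.42,0,0,0,0,0,0],[0.38,0,0,0,0,0,0],[0.35,0,0,0,0,0,0],[0.32,0,0,0,0,0,0],[0.29,0,0,0,0,0,0],[0.2,0,0,0,0,0,0],[0.1,0,0,0,0,0,0],[0,0,0,0,0,0,0],[0,0,0,0,0,0,0],[0,0,0,0,0,0,0]]}}

```text
time: 5.1
tool_pos: [0.6036, 0.2269, 0.1395]
ee_rot: [-3.141, -0.0, 1.571]
wrist_force: [-0.5, 0.6, 0.9]
width: 0.0296
```

>>> {"fn": "arm_command", "kwargs": {"series": [[0,0,0,-0.5,0,0,0],[0,0,0,-1,0,0,0],[0,0,0,-2,0,0,0],[0,0,0,-2,0,0,0],[0,0,0,-1,0,0,0],[0,0,0,0,0,0,0]]}}

```text
time: 5.7
tool_pos: [0.6048, 0.2272, 0.2075]
ee_rot: [3.137, -0.002, 1.571]
wrist_force: [0.2, 0.2, -0.3]
width: 0.0296
```

>>> {"fn": "arm_command", "kwargs": {"series": [[0,-1.2,-0.6,0,0,0,0],[0,-2,-1,0,0,0,0],[0,-2.7,-1.2,0,0,0,0],[0,-2.7,-1.2,0,0,0,0],[0,-2.7,-1.2,0,0,0,0],[0,-2.7,-1.2,0,0,0,0],[0,-2.7,-1.2,0,0,0,0],[0,-2.7,-1.2,0,0,0,0],[0,-2.7,-1.2,0,0,0,0],[0,-2.7,-1.2,0,0,0,0],[0,-2.7,-1.2,0,0,0,0],[0,-2.7,-1.2,0,0,0,0],[0,-2.7,-1.2,0,0,0,0],[0,-2.7,-1.2,0,0,0,0],[0,-2.7,-1.2,0,0,0,0],[0,-2.7,-1,0,0,0,0],[0,-2.7,-1,0,0,0,0],[0,-2.7,-1,0,0,0,0],[0,0,0,0,0,0,0],[0,0,0,0,0,0,0]]}}

```text
time: 7.7
tool_pos: [0.4005, -0.2369, 0.2032]
ee_rot: [-3.14, -0.002, 1.569]
wrist_force: [-0.0, 0.2, -0.3]
width: 0.0292
```

>>> {"fn": "arm_command", "kwargs": {"series": [[0,0,0.1,2,0,0,0],[0,0,0,3,0,0,0],[0,0,0,3,0,0,0],[0,0,0,3,0,0,0],[0,0,0,2,0,0,0],[0,0,0,1.6,0,0,0],[0,0,0,0,0,0,0],[0,0,0,0,0,0,0]]}}

```text
time: 8.5
tool_pos: [0.4027, -0.2361, 0.0584]
ee_rot: [-3.141, -0.001, 1.572]
wrist_force: [0.5, 0.2, -1.1]
width: 0.0293
```

```bash
python3 - <<'E'
from h import *
s=eyes.snapshot("side");t=eyes.snapshot("top");cv2.imwrite("pics/t1.png",t);cv2.imwrite("pics/s1.png",s)
a=cv2.resize(t[200:300,340:440],(400,400),interpolation=2);b=cv2.resize(s[130:230,310:410],(400,400),interpolation=2)
cv2.imwrite("pics/p1.png",cv2.hconcat([a,b]))
# where camera sees TCP axis
p=sensors.get_obs()["tool_pos"];print(p,proj("top",p),proj("side",p),proj("side",[*p[:2],p[2]-.013]))
E
```

```text
[ 0.40348466 -0.237128    0.05965867] [[396.72529719 248.32020653]] [[363.47305112 176.11612614]] [[362.82539585 180.56258069]]
```

View pics/p1.png

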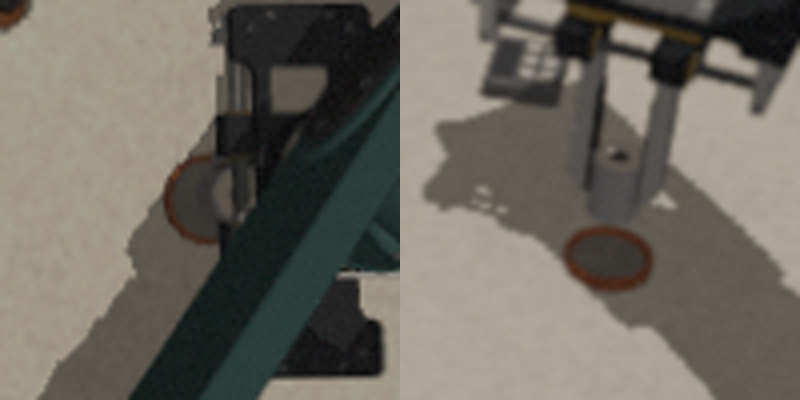

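The side half shows the ring bottom at about (613,210) over the saucer centre (609,259), in line to within a pixel. The observed ring matches the side camera's projection, so I give the side view some weight and lower it.

>>> {"fn": "arm_command", "kwargs": {"series": [[0,0.1,-0.1,1,0,0,0],[0,0,0,1,0,0,0],[0,0,0,0.8,0,0,0],[0,0,0,0.6,0,0,0],[0,0,0,0.3,0,0,0],[0,0,0,0.2,0,0,0],[0,0,0,0,0,0,0],[0,0,0,0,0,0,0]]}}

```text
time: 9.4
tool_pos: [0.4019, -0.2363, 0.0197]
ee_rot: [3.141, 0.0, 1.571]
wrist_force: [0.5, -0.4, -0.3]
width: 0.0292
```

>>> {"fn": "arm_command", "kwargs": {"series": [[0,0,0,0.1,0,0,0],[0,0,0,0.1,0,0,0],[0,0,0,0,0,0,0]]}}

```text
time: 9.7
tool_pos: [0.4017, -0.2361, 0.0174]
ee_rot: [3.142, -0.0, 1.571]
wrist_force: [0.3, -0.1, -0.9]
width: 0.0292
```

>>> {"fn": "arm_command", "kwargs": {"series": [[0,0,0,0.1,0,0,0],[0,0,0,0,0,0,0]]}}

```text
time: 9.9
tool_pos: [0.4017, -0.2361, 0.0174]
ee_rot: [-3.142, 0.0, 1.571]
wrist_force: [-2.4, 1.4, 4.6]
width: 0.0297
```

>>> {"fn": "arm_command", "kwargs": {"series": [[0.35,0,0,0,0,0,0],[0.4,0,0,0,0,0,0],[0.5,0,0,0,0,0,0],[0.7,0,0,0,0,0,0],[0.7,0,0,0,0,0,0],[0.7,0,0,-1,0,0,0],[0.7,0,0,-2,0,0,0],[1,0,0,-4,0,0,0],[1,0,0,-4,0,0,0],[1,0,0,-4,0,0,0],[1,0,0,-3,0,0,0],[1,0,0,0,0,0,0]]}}

```text
time: 11.1
tool_pos: [0.404, -0.2378, 0.2029]
ee_rot: [3.132, 0.007, 1.571]
wrist_force: [1.1, -0.2, 0.2]
width: 0.094
```

>>> {"fn": "arm_command", "kwargs": {"series": [[1,4,0,0,0,0,0],[1,4,0,0,0,0,0],[1,4,0,0,0,0,0],[1,4,0,0,0,0,0],[1,4,0,0,0,0,0],[1,0,0,0,0,0,0]]}}

```text
time: 11.7
tool_pos: [0.4009, -0.0322, 0.1958]
ee_rot: [-3.141, -0.002, 1.578]
wrist_force: [0.5, 0.2, -0.4]
width: 0.0939
```

```bash
python3 - <<'E'
from h import *
s=eyes.snapshot("side");t=eyes.snapshot("top");cv2.imwrite("pics/t2.png",t);cv2.imwrite("pics/s2.png",s)
k=4
c=[t[125:195,140:230],s[245:325,150:210],t[215:285,345:435],s[140:220,330:390]]
f=lambda i:cv2.copyMakeBorder(cv2.resize(i,None,fx=k,fy=k,interpolation=2),0,320-i.shape[0]*k,0,0,0)
im=cv2.hconcat([f(c[0]),f(c[1])]);im2=cv2.hconcat([f(c[2]),f(c[3])])
cv2.imwrite("pics/p2.png",cv2.resize(cv2.vconcat([im,im2])[:600],None,fx=1,fy=1))
print(sensors.get_obs()["tool_pos"])
E
```

```text
[ 0.40129115 -0.03565916  0.19584579]
```

View pics/p2.png

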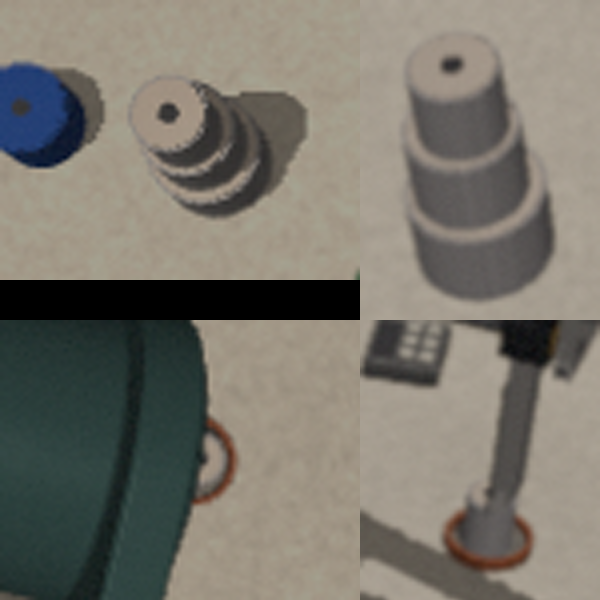

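The smallest ring stands upright in its saucer, central to about 1 px (side crop, ring base at (491,540), saucer at (488,538)). The next ring's top hole is at top px (182,153) and side px (173,261).

```bash
cat >> h.py <<'E'
def tri(a,b):
    o1,d1=ray("top",[a]);o2,d2=ray("side",[b])
    s=np.linalg.lstsq(np.c_[d1[0],-d2[0]],o2-o1,rcond=None)[0];return o1+s[0]*d1[0],o2+s[1]*d2[0]
E
python3 - <<'E'
from h import *
a,b=(182,153),(173,261)
print(onplane("top",[a],.126),onplane("side",[b],.126),tri(a,b))
E
```

```text
[[0.60269649 0.22739526]] [[0.60206658 0.22894226]] (array([0.60309615, 0.22777872, 0.12440134]), array([0.6031014 , 0.22778088, 0.12440317]))
```

>>> {"fn": "arm_command", "kwargs": {"series": [[1,2.2,1.68,0,0,0,0],[1,2.2,1.68,0,0,0,0],[1,2.2,1.68,0,0,0,0],[1,2.2,1.68,0,0,0,0],[1,2.2,1.68,0,0,0,0],[1,2.2,1.68,0,0,0,0],[1,2.2,1.68,0,0,0,0],[1,2.2,1.68,0,0,0,0],[1,2.2,1.68,0,0,0,0],[1,2.2,1.68,0,0,0,0],[1,2.2,1.68,0,0,0,0],[1,2.2,1.68,0,0,0,0],[1,0,0,0,0,0,0],[1,0,0,0,0,0,0],[1,0,0,0,0,0,0]]}}

```text
time: 13.3
tool_pos: [0.6034, 0.226, 0.1961]
ee_rot: [-3.141, 0.001, 1.569]
wrist_force: [0.2, -0.4, 0.3]
width: 0.0939
```

>>> {"fn": "arm_command", "kwargs": {"series": [[1,0.1,0,2,0,0,0],[1,0,0,2,0,0,0],[1,0,0,2,0,0,0],[1,0,0,2,0,0,0],[1,0,0,1,0,0,0],[1,0,0,0.5,0,0,0],[1,0,0,0,0,0,0],[0.7,0,0,0,0,0,0],[0.57,0,0,0,0,0,0],[0.52,0,0,0,0,0,0],[0.48,0,0,0,0,0,0],[0.44,0,0,0,0,0,0],[0.4,0,0,0,0,0,0],[0.2,0,0,0,0,0,0],[0,0,0,0,0,0,0],[0,0,0,0,0,0,0]]}}

```text
time: 14.9
tool_pos: [0.6032, 0.229, 0.1015]
ee_rot: [-3.141, -0.0, 1.571]
wrist_force: [-0.7, 0.4, -0.2]
width: 0.0414
```

>>> {"fn": "arm_command", "kwargs": {"series": [[0,0,0,-0.5,0,0,0],[0,0,0,-1,0,0,0],[0,0,0,-2,0,0,0],[0,0,0,-1.5,0,0,0],[0,-0.7,-0.4,0,0,0,0],[0,-1.5,-1,0,0,0,0],[0,-2.1,-1.4,0,0,0,0],[0,-2.4,-1.6,0,0,0,0],[0,-2.4,-1.6,0,0,0,0],[0,-2.4,-1.6,0,0,0,0],[0,-2.4,-1.6,0,0,0,0],[0,-2.4,-1.6,0,0,0,0],[0,-2,-1.2,0,0,0,0],[0,-1.5,-0.9,0,0,0,0],[0,-1,-0.5,0,0,0,0],[0,-0.6,0,0,0,0,0],[0,0,0,0,0,0,0],[0,0,0,0,0,0,0]]}}

```text
time: 16.7
tool_pos: [0.4696, 0.0152, 0.1514]
ee_rot: [3.142, -0.001, 1.571]
wrist_force: [0.1, -0.9, -1.3]
width: 0.0415
```

>>> {"fn": "arm_command", "kwargs": {"series": [[0,0,-0.35,1.5,0,0,0],[0,0,0,2.5,0,0,0],[0,0,0,3,0,0,0],[0,0,0,2.5,0,0,0],[0,0,0,1.5,0,0,0],[0,0,0,1,0,0,0],[0,0,0,0.5,0,0,0],[0,0,0,0.3,0,0,0],[0,0,0,0.1,0,0,0],[0,0,0,0,0,0,0],[0,0,0,0,0,0,0]]}}

```text
time: 17.8
tool_pos: [0.4664, 0.0149, 0.0232]
ee_rot: [3.14, 0.0, 1.571]
wrist_force: [0.4, 0.3, -1.5]
width: 0.0415
```

```bash
python3 - <<'E'
from h import *
s=eyes.snapshot("side")
cv2.imwrite("pics/p3.png",cv2.resize(s[200:280,250:340],None,fx=5,fy=5,interpolation=2))
p=sensors.get_obs()["tool_pos"];print(p,proj("side",[*p[:2],p[2]-.0155]))
E
```

```text
[0.4663208  0.01485162 0.02317511] [[293.0622214 253.8931343]]
```

View pics/p3.png

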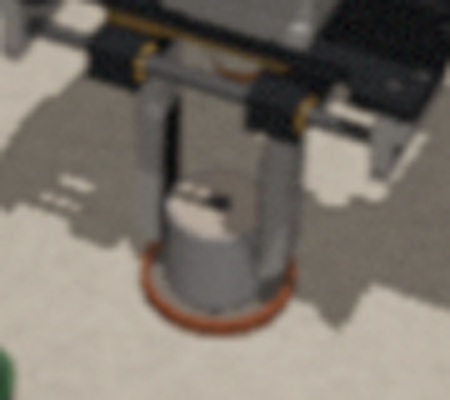

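The ring is nearly centred over the saucer (ring axis at about x=212, saucer centre x≈218 in the crop, about 1 camera px). Lowering to contact.

>>> {"fn": "arm_command", "kwargs": {"series": [[0,0,0,0.2,0,0,0],[0,0,0,0.1,0,0,0],[0,0,0,0,0,0,0]]}}

```text
time: 18.15
tool_pos: [0.4657, 0.0149, 0.0194]
ee_rot: [-3.142, -0.0, 1.571]
wrist_force: [-0.2, 1.1, -0.7]
width: 0.0414
```

>>> {"fn": "arm_command", "kwargs": {"series": [[0,0,0,0.1,0,0,0],[0,0,0,0,0,0,0]]}}

```text
time: 18.35
tool_pos: [0.4658, 0.0149, 0.0194]
ee_rot: [-3.141, -0.0, 1.571]
wrist_force: [-2.6, -0.1, 4.6]
width: 0.0414
```

>>> {"fn": "arm_command", "kwargs": {"series": [[0.47,0,0,0,0,0,0],[0.52,0,0,0,0,0,0],[0.65,0,0,0,0,0,0],[0.8,0,0,0,0,0,0],[0.8,0,0,0,0,0,0],[0.8,0,0,-1,0,0,0],[0.8,0,0,-2,0,0,0],[1,0,0,-4,0,0,0],[1,0,0,-4,0,0,0],[1,-3,-3,-4,0,0,0],[1,-3,-3,-2,0,0,0],[1,0,0,0,0,0,0]]}}

```text
time: 19.55
tool_pos: [0.4102, -0.0434, 0.1878]
ee_rot: [3.133, 0.004, 1.567]
wrist_force: [0.7, 0.7, -0.7]
width: 0.0939
```

```bash
python3 - <<'E'
from h import *
s=eyes.snapshot("side");t=eyes.snapshot("top");cv2.imwrite("pics/t3.png",t);cv2.imwrite("pics/s3.png",s)
k=4
c=[t[125:195,140:230],s[250:330,150:210],t[190:260,240:330],s[200:280,265:325]]
f=lambda i:cv2.copyMakeBorder(cv2.resize(i,None,fx=k,fy=k,interpolation=2),0,320-i.shape[0]*k,0,0,0)
im=cv2.hconcat([f(c[0]),f(c[1])]);im2=cv2.hconcat([f(c[2]),f(c[3])])
cv2.imwrite("pics/p4.png",cv2.vconcat([im,im2])[:600])
print(sensors.get_obs()["tool_pos"])
E
```

```text
[ 0.41038988 -0.04109549  0.18387211]
```

View pics/p4.png

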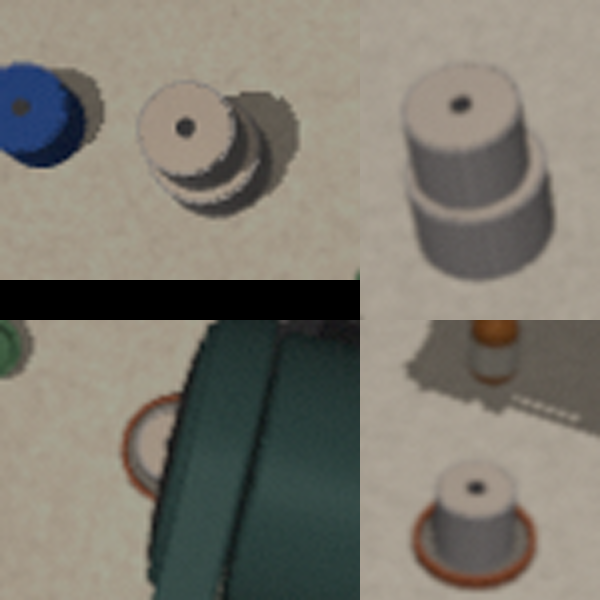

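Ring M stands centred in its saucer (side crop at (474,545)). Ring L's top hole is at top px (186.25,156.75) and side px (175,275.75).

```bash
python3 - <<'E'
from h import *
a,b=(186.25,156.75),(175,275.75)
print(onplane("top",[a],.086),onplane("side",[b],.086),tri(a,b))
E
```

```text
[[0.60419272 0.22729435]] [[0.60417297 0.22839045]] (array([0.60446524, 0.2275539 , 0.08486766]), array([0.6047994 , 0.22769008, 0.08497929]))
```

>>> {"fn": "arm_command", "kwargs": {"series": [[1,2.2,1.6,0,0,0,0],[1,2.2,1.6,0,0,0,0],[1,2.2,1.6,0,0,0,0],[1,2.2,1.6,0,0,0,0],[1,2.2,1.6,0,0,0,0],[1,2.2,1.6,0,0,0,0],[1,2.2,1.6,0,0,0,0],[1,2.2,1.6,0,0,0,0],[1,2.2,1.6,0,0,0,0],[1,2.2,1.6,0,0,0,0],[1,2.2,1.6,0,0,0,0],[1,2.2,1.6,0,0,0,0],[1,0,0,0,0,0,0],[1,0,0,0,0,0,0],[1,0,0,0,0,0,0]]}}

```text
time: 21.15
tool_pos: [0.6014, 0.2232, 0.1817]
ee_rot: [-3.14, 0.001, 1.571]
wrist_force: [0.3, -0.5, 0.6]
width: 0.0942
```

>>> {"fn": "arm_command", "kwargs": {"series": [[1,0.4,0.25,2,0,0,0],[1,0,0,3,0,0,0],[1,0,0,3,0,0,0],[1,0,0,2.2,0,0,0],[1,0,0,1.3,0,0,0],[1,0,0,0.6,0,0,0],[1,0,0,0,0,0,0],[0.8,0,0,0,0,0,0],[0.68,0,0,0,0,0,0],[0.63,0,0,0,0,0,0],[0.59,0,0,0,0,0,0],[0.56,0,0,0,0,0,0],[0.5,0,0,0,0,0,0],[0.2,0,0,0,0,0,0],[0,0,0,0,0,0,0],[0,0,0,0,0,0,0]]}}

```text
time: 22.75
tool_pos: [0.6045, 0.2272, 0.062]
ee_rot: [-3.142, -0.0, 1.571]
wrist_force: [-0.6, -0.8, 2.1]
width: 0.0535
```

>>> {"fn": "arm_command", "kwargs": {"series": [[0,0,0,-0.5,0,0,0],[0,0,0,-1,0,0,0],[0,0,0,-2,0,0,0],[0,0,0,-2,0,0,0],[0,0,0,-1,0,0,0],[0,0,0,-0.5,0,0,0],[0,-0.7,0,0,0,0,0],[0,-1.5,0,0,0,0,0],[0,-2.2,0.1,0,0,0,0],[0,-2.6,0.1,0,0,0,0],[0,-2.6,0.1,0,0,0,0],[0,-2.6,0.1,0,0,0,0],[0,-2.6,0.1,0,0,0,0],[0,-2.6,0.1,0,0,0,0],[0,-2.6,0.1,0,0,0,0]]}}

```text
time: 24.25
tool_pos: [0.6103, 0.0247, 0.1302]
ee_rot: [-3.139, 0.0, 1.57]
wrist_force: [1.0, 0.4, -2.6]
width: 0.0536
```

>>> {"fn": "arm_command", "kwargs": {"series": [[0,-2.6,0,0,0,0,0],[0,-2.6,0,0,0,0,0],[0,-2.6,0,0,0,0,0],[0,-2.6,0,0,0,0,0],[0,-2.6,0,0,0,0,0],[0,-2.6,0,0,0,0,0],[0,-2.6,0,0,0,0,0],[0,-2.2,0,0,0,0,0],[0,-1.7,0,0,0,0,0],[0,-1,0,0,0,0,0],[0,-0.5,0,0,0,0,0],[0,0,0,0,0,0,0],[0,0,0,0,0,0,0]]}}

```text
time: 25.55
tool_pos: [0.6116, -0.208, 0.1317]
ee_rot: [-3.142, -0.001, 1.572]
wrist_force: [1.0, -0.8, -2.4]
width: 0.0536
```

>>> {"fn": "arm_command", "kwargs": {"series": [[0,-0.1,0,1.5,0,0,0],[0,0,0,2.5,0,0,0],[0,0,0,2.5,0,0,0],[0,0,0,1.5,0,0,0],[0,0,0,1,0,0,0],[0,0,0,0.8,0,0,0],[0,0,0,0.5,0,0,0],[0,0,0,0.2,0,0,0],[0,0,0,0,0,0,0],[0,0,0,0,0,0,0]]}}

```text
time: 26.55
tool_pos: [0.6121, -0.2101, 0.0277]
ee_rot: [3.14, 0.001, 1.571]
wrist_force: [0.1, -0.7, -2.9]
width: 0.0533
```

```bash
python3 - <<'E'
from h import *
s=eyes.snapshot("side")
cv2.imwrite("pics/p5.png",cv2.resize(s[130:210,230:320],None,fx=5,fy=5,interpolation=2))
print(sensors.get_obs()["tool_pos"])
E
```

```text
[ 0.6121278  -0.21008966  0.02769587]
```

View pics/p5.png

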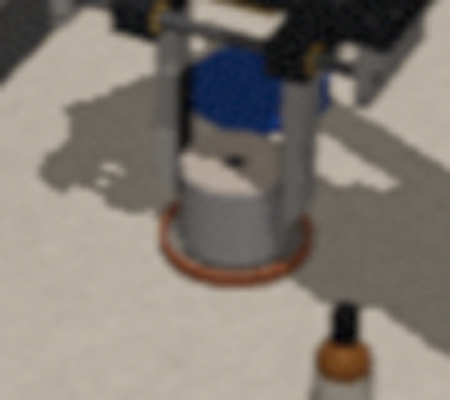

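Ring L's axis is at about x=231 against the saucer centre at 236 in the crop (1 camera px). A small trim, then lower to contact.

>>> {"fn": "arm_command", "kwargs": {"series": [[0,0,-0.15,0.2,0,0,0],[0,0,0,0.2,0,0,0],[0,0,0,0.1,0,0,0],[0,0,0,0,0,0,0]]}}

```text
time: 27.0
tool_pos: [0.61, -0.2098, 0.022]
ee_rot: [-3.141, -0.0, 1.571]
wrist_force: [-1.7, 0.6, 0.1]
width: 0.0539
```

>>> {"fn": "arm_command", "kwargs": {"series": [[0,0,0,0.1,0,0,0],[0,0,0,0,0,0,0]]}}

```text
time: 27.2
tool_pos: [0.61, -0.2098, 0.022]
ee_rot: [-3.142, 0.0, 1.571]
wrist_force: [-4.2, 1.6, 5.7]
width: 0.0535
```

>>> {"fn": "arm_command", "kwargs": {"series": [[0.6,0,0,0,0,0,0],[0.65,0,0,0,0,0,0],[0.75,0,0,0,0,0,0],[0.9,0,0,0,0,0,0],[0.9,0,0,0,0,0,0],[0.9,0,0,-1,0,0,0],[0.9,0,0,-2,0,0,0],[1,0,0,-4,0,0,0],[1,0,0,-4,0,0,0],[1,0,0,-4,0,0,0],[1,2.5,-3,0,0,0,0],[1,2.5,-3,0,0,0,0],[1,2.5,-3,0,0,0,0],[1,2.5,-3,0,0,0,0],[1,2.5,-3,0,0,0,0],[1,2.5,-3,0,0,0,0],[1,2,-2,0,0,0,0],[1,0,0,0,0,0,0],[1,0,0,0,0,0,0]]}}

```text
time: 29.1
tool_pos: [0.4106, -0.0399, 0.1718]
ee_rot: [3.139, 0.001, 1.572]
wrist_force: [-0.0, -0.5, 0.1]
width: 0.0942
```

```bash
python3 - <<'E'
from h import *
s=eyes.snapshot("side");t=eyes.snapshot("top");cv2.imwrite("pics/t4.png",t);cv2.imwrite("pics/s4.png",s)
k=4
c=[t[125:195,140:230],s[260:330,150:210],t[125:195,330:420],s[135:205,250:310]]
f=lambda i:cv2.resize(i,None,fx=k,fy=k,interpolation=2)
cv2.imwrite("pics/p6.png",cv2.vconcat([cv2.hconcat([f(c[0]),f(c[1])]),cv2.hconcat([f(c[2]),f(c[3])])]))
print(sensors.get_obs()["tool_pos"])
E
```

```text
[ 0.41089809 -0.04047663  0.17125683]
```

View pics/p6.png

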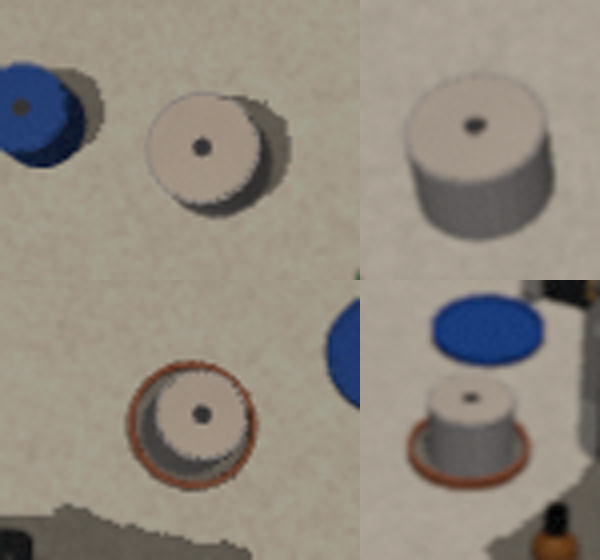

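Ring L stands upright in its saucer (hole at top px (380.5,158.25)). Ring XL stands alone, hole at top px (190.5,161.75) and side px (178.75,291.25).

```bash
python3 - <<'E'
from h import *
a,b=(190.5,161.75),(178.75,291.25)
print(onplane("top",[a],.044),onplane("side",[b],.044),tri(a,b))
print("L",onplane("top",[(380.5,158.25)],.046),onplane("side",[(250+111/4,135+118/4)],.046))
E
```

```text
[[0.60249851 0.22673103]] [[0.60218891 0.22823936]] (array([0.60288405, 0.22710009, 0.04231119]), array([0.60311888, 0.22719441, 0.04238541]))
L [[ 0.61024823 -0.21036227]] [[ 0.60857142 -0.20695607]]
```

>>> {"fn": "arm_command", "kwargs": {"series": [[1,2.2,1.6,0,0,0,0],[1,2.2,1.6,0,0,0,0],[1,2.2,1.6,0,0,0,0],[1,2.2,1.6,0,0,0,0],[1,2.2,1.6,0,0,0,0],[1,2.2,1.6,0,0,0,0],[1,2.2,1.6,0,0,0,0],[1,2.2,1.6,0,0,0,0],[1,2.2,1.6,0,0,0,0],[1,2.2,1.6,0,0,0,0],[1,2.2,1.6,0,0,0,0],[1,2.4,1.6,0,0,0,0],[1,0,0,0,0,0,0],[1,0,0,0,0,0,0],[1,0,0,0,0,0,0]]}}

```text
time: 30.7
tool_pos: [0.6023, 0.2251, 0.1703]
ee_rot: [-3.141, 0.001, 1.57]
wrist_force: [0.0, -0.3, 0.3]
width: 0.0939
```

>>> {"fn": "arm_command", "kwargs": {"series": [[1,0.25,0,2,0,0,0],[1,0,0,3,0,0,0],[1,0,0,3,0,0,0],[1,0,0,3,0,0,0],[1,0,0,2,0,0,0],[1,0,0,1.2,0,0,0],[1,0,0,0.8,0,0,0],[1,0,0,0,0,0,0],[0.85,0,0,0,0,0,0],[0.8,0,0,0,0,0,0],[0.76,0,0,0,0,0,0],[0.72,0,0,0,0,0,0],[0.68,0,0,0,0,0,0],[0.6,0,0,0,0,0,0],[0.2,0,0,0,0,0,0],[0,0,0,0,0,0,0],[0,0,0,0,0,0,0]]}}

```text
time: 32.4
tool_pos: [0.6026, 0.2289, 0.0214]
ee_rot: [3.14, -0.0, 1.571]
wrist_force: [0.7, 0.3, 2.0]
width: 0.0655
```

>>> {"fn": "arm_command", "kwargs": {"series": [[0,0,0,-0.5,0,0,0],[0,0,0,-1,0,0,0],[0,0,0,-1.5,0,0,0],[0,0,0,-1.5,0,0,0],[0,0,0,-0.5,0,0,0],[0,0.3,-0.7,0,0,0,0],[0,0.3,-1.5,0,0,0,0],[0,0.3,-2,0,0,0,0],[0,0.3,-2.4,0,0,0,0],[0,0.3,-2.4,0,0,0,0],[0,0.3,-2.4,0,0,0,0],[0,0.3,-2.4,0,0,0,0],[0,0.3,-2.4,0,0,0,0],[0,0.3,-2,0,0,0,0],[0,0.3,-1.2,0,0,0,0],[0,0,-0.8,0,0,0,0],[0,0,0,0,0,0,0],[0,0,0,0,0,0,0]]}}

```text
time: 34.2
tool_pos: [0.4007, 0.2587, 0.0709]
ee_rot: [3.141, -0.0, 1.571]
wrist_force: [0.5, -0.4, -4.5]
width: 0.0659
```

>>> {"fn": "arm_command", "kwargs": {"series": [[0,0,0,1,0,0,0],[0,0,0,1.2,0,0,0],[0,0,0,1,0,0,0],[0,0,0,0.6,0,0,0],[0,0,0,0.3,0,0,0],[0,0,0,0.1,0,0,0],[0,0,0,0,0,0,0],[0,0,0,0,0,0,0]]}}

```text
time: 35.0
tool_pos: [0.4005, 0.2589, 0.0293]
ee_rot: [3.141, -0.001, 1.571]
wrist_force: [-0.0, -0.4, -3.5]
width: 0.0653
```

```bash
python3 - <<'E'
from h import *
s=eyes.snapshot("side")
cv2.imwrite("pics/p7.png",cv2.resize(s[290:400,210:330],None,fx=4,fy=4,interpolation=2))
E
```

```text
(no output)
```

View pics/p7.png

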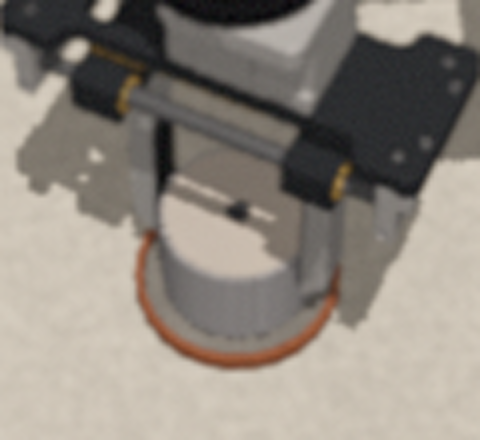

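Ring XL is centred over its saucer (axis x≈236 against 238). Lowering to contact.

>>> {"fn": "arm_command", "kwargs": {"series": [[0,0,0,0.2,0,0,0],[0,0,0,0.1,0,0,0],[0,0,0,0,0,0,0]]}}

```text
time: 35.35
tool_pos: [0.3999, 0.2586, 0.0256]
ee_rot: [-3.141, 0.0, 1.571]
wrist_force: [0.1, 0.3, -4.0]
width: 0.0659
```

>>> {"fn": "arm_command", "kwargs": {"series": [[0,0,0,0.1,0,0,0],[0,0,0,0,0,0,0]]}}

```text
time: 35.55
tool_pos: [0.4001, 0.2587, 0.0254]
ee_rot: [3.141, -0.0, 1.571]
wrist_force: [-1.3, -0.2, 0.8]
width: 0.0656
```

>>> {"fn": "arm_command", "kwargs": {"series": [[0,0,0,0.05,0,0,0],[0,0,0,0,0,0,0]]}}

```text
time: 35.75
tool_pos: [0.4001, 0.2587, 0.0253]
ee_rot: [3.141, -0.0, 1.571]
wrist_force: [-3.9, -2.8, 5.2]
width: 0.0656
```

Seated. Release, rise and clear the view.

>>> {"fn": "arm_command", "kwargs": {"series": [[0.73,0,0,0,0,0,0],[0.77,0,0,0,0,0,0],[0.85,0,0,0,0,0,0],[1,0,0,0,0,0,0],[1,0,0,0,0,0,0],[1,0,0,-1,0,0,0],[1,0,0,-2,0,0,0],[1,0,0,-4,0,0,0],[1,0,0,-4,0,0,0],[1,0,0,-4,0,0,0],[1,4,-1,0,0,0,0],[1,4,-1,0,0,0,0],[1,4,-1,0,0,0,0],[1,4,-1,0,0,0,0],[1,4,-2,0,0,0,0],[1,4,-2,0,0,0,0],[1,0,0,0,0,0,0],[1,0,0,0,0,0,0]]}}

```text
time: 37.55
tool_pos: [0.3196, 0.4991, 0.1745]
ee_rot: [3.141, 0.001, 1.573]
wrist_force: [0.7, -1.2, -0.9]
width: 0.0943
```

```bash
python3 - <<'E'
from h import *
s=eyes.snapshot("side");t=eyes.snapshot("top");cv2.imwrite("pics/t5.png",t);cv2.imwrite("pics/s5.png",s)
k=2
a=t[120:280,140:420];b=s[130:400,150:400]
cv2.imwrite("pics/p8.png",cv2.hconcat([cv2.copyMakeBorder(cv2.resize(a,None,fx=1.4,fy=1.4),0,540-224,0,0,0),cv2.resize(b,None,fx=1.62,fy=2)]))
cv2.imwrite("pics/p8.png",cv2.vconcat([cv2.resize(a,(525,300)),cv2.copyMakeBorder(cv2.resize(b,(278,300)),0,0,0,247,0)]))
for n,z,h in(("XL",.048,0),("L",.046,0),("M",.044,0),("S",.042,0)):
    x,y={"XL":(.4008,.2588),"L":(.612,-.2092),"M":(.4656,.015),"S":(.4014,-.236)}[n]
    for cam,im in(("top",t),("side",s)):
        u,v=proj(cam,[x,y,z])[0];u,v=int(round(u)),int(round(v));g=cv2.cvtColor(im,cv2.COLOR_BGR2GRAY)[v-4:v+5,u-4:u+5].astype(float)
        w=np.clip(np.median(g)-25-g,0,None)
        if w.sum()>0:
            q=(u-4+(w.sum(0)@np.arange(9))/w.sum(),v-4+(w.sum(1)@np.arange(9))/w.sum()); print(n,cam,np.round(q,1),onplane(cam,[q],z).round(4))
print(sensors.get_obs()["tool_pos"])
E
```

```text
XL top [174. 250.] [[0.4007 0.2578]]
L top [380.1 158.2] [[ 0.6104 -0.2094]]
M top [283.1 220.8] [[0.4663 0.0142]]
S top [394.2 249.1] [[ 0.402  -0.2361]]
[0.32065131 0.49787996 0.17470996]
```

View pics/p8.png

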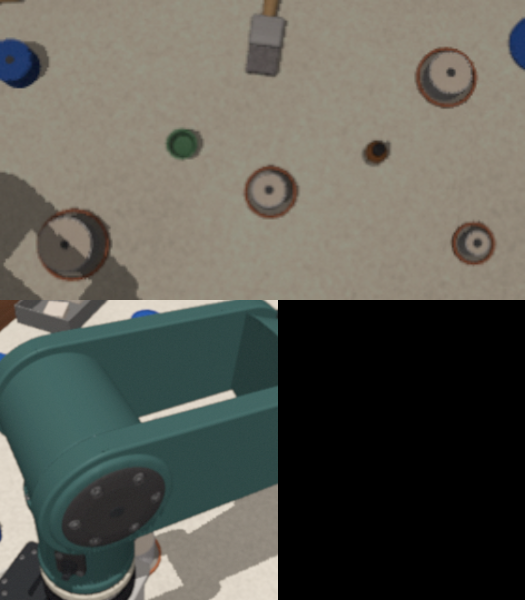

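Top view: all four rings stand in their own saucers. Holes are at (174,250), (380,158), (283,221) and (394,249), and the cup and dropper are where they were. The arm hides most of the side view. Handing in.

```bash
python3 -c "
from bench import job;print(job.close_job())"
```

```text
the job is handed in; nothing more can be done
None
```

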